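# Set the paging station's volume and hold the talk key half way

### The job

Slide the black volume fader of the desk paging station until its white line is level with the orange pointer, then press the blue talk key with the fingers about half way down, so that the white line on its front edge stands in the green band, and finish while still holding it there (do not let go). Never push the key to the bottom, which would call the whole building, and leave the near mug, the stapler and the calculator where they are.

Things in the scene. Friction and masses are not known exactly. Their poses are not given: they have to be found in the camera images.
- console: desk paging station, a grey box 170 x 150 mm with a flat dark panel 40 mm above the desk (fixed). Origin: centre of its underside; x points from its front (near the robot) to its back, y to its left, z up. The fader is on its left half (line y = +40 mm), the talk key on its right half (line y = -36 mm). Loudspeaker slots, lamps and scale are flat; nothing stands higher than 76 mm above the desk
- fader_cap (a point): centre of the black fader cap with a white line across its middle, 14 mm long along the console's x, 22 mm wide along y, 20 mm tall (its underside 2 mm and its top 22 mm above the panel); the point is 12 mm above the panel. The panel round it is free for 25 mm each way. Axes as the console's
- fader (a joint): position of the fader along the console's +x, 0 to 0.080 m (0 = nearest the robot); about 1.5 N of friction, it stays where it is left
- pointer_tip (a point): tip of the flat orange preset pointer (7 mm wide, 20 mm long) on the panel, to the right of the fader slot (13 mm off the slot's line), 1 mm above the panel; it cannot be moved by the robot. The fader is set when the point fader_cap has the same x in the console's frame. Axes as the console's
- key_press (a point): point on the top face of the blue talk key on its centre line, 70 mm in front of its hinge and 15 mm behind its front edge, the place to press down on (a black rubber pad 30 x 36 mm); it moves with the key. At rest it is 72 mm above the desk and it sinks 9 mm at half travel, 18 mm at the bottom
- talk_key (a joint): angle by which the talk key is pressed, 0 = free, 0.26 rad = bottom, half = 0.13 rad; the green band is 0.08 to 0.18 rad. A spring lifts it: at the pressing point about 3 N to start, 6 N at half, 9.5 N at the bottom; it springs back when let go
- key_hinge (a point): middle of the hinge line of the talk key, 48 mm above the desk, fixed to the console (axes as the console's). The key is a blue paddle 48 mm wide and 8 mm thick that reaches 85 mm from here towards the console's front; its front edge, with a white line, stands up at 0.28 rad when free
- green_band (a point): centre of the green band, 61 mm above the desk, on the robot-side face of a thin upright index plate 10 mm wide at the right of the key's front edge: white above (up to 70 mm above the desk), green 56 to 65 mm, red below. Axes as the console's
- mug: white dotted mug standing at the near edge of the desk, 82 mm wide, 91 mm tall, origin under its centre; to be left alone
- stapler: dark blue stapler, 34 x 135 x 41 mm, origin under its centre; to be left alone
- calculator: calculator, 118 x 68 x 14 mm, origin under its centre; to be left alone
Mind the look-alikes: they are no part of the job. There is more than one size of the console; the one meant has the size given above.

How it is judged:
By the outcome, as a careful person would: the job done as asked, in the order asked, and still so for the second after the job is handed in, while the arm keeps its last pose, push and grip.
It also fails if it takes over 38 s, if anything falls off the work surface, if the arm or the gripper's body presses on something with over 40 N, if the wrist force passes 120 N, or if a joint passes its speed limit or range.

### The arm

A 6-joint arm with a two-finger parallel gripper is mounted at the origin on a cart in front of the work surface, level with it; the furniture and walls round the work are solid. World frame = base frame: x ahead of the robot, y to its left, z up, the work surface at z = 0. Lengths are in m, angles in rad, forces in N, time in s.
With the tool pointing down it reaches from about 0.35 to 0.975 m from the base axis. Payload 7.1 kg.
Tool frame: the origin (TCP) lies at the very end of the fingers, on their centre line; the grasp point (between the pads) lies 19 mm behind it; x points along the fingers, z is the direction in which the jaws open and shut, and the axes are right-handed (so a half turn about x gives the same grasp; the last joint's range is limited). The gripper opens to 88 mm and grips with 3 to 60 N. Pads are 20 mm wide; open, the fingers measure 115 mm over their backs; the gripper's body (75 mm by 178 mm) begins 61 mm behind the grasp point.
Start: joints at [1.162, 0.423, 1.63, -0, 1.089, -0.019], TCP at [0.237, 0.578, 0.223] pointing down, gripper open.
Joint ranges: [-3, 3], [-0.9, 2.11], [0.09, 2.58], [-1.31, 4.45], [0.11, 2.69], [-2.54, 2.54]. Speed limits (rad/s): [2.39, 2.39, 3.01, 3.14, 3.14, 3.14].

### API

Orientations are given as [roll, pitch, yaw] about the fixed x, y, z axes, in that order (R = Rz(yaw) Ry(pitch) Rx(roll)).
In Python, from cell import status, imaging, job gives the robot as it stands.
- The arm moves only by the tool move_arm, never from a script. Its argument "increments" is a list of rows, each a list of 7 numbers: the shift along the tool's x, y, z normalised to -1 to 1, where 1 is 0.6 m, then the turn, a rotation vector about the tool's x, y, z normalised to -1 to 1, where 1 is 0.5 rad, then the finger opening in mm, from 0 to 87.8. In form: [[x, y, z, ax, ay, az, grip], ...]. A call has 1 to 5 rows; each row is the pose to reach, as a shift and turn from the pose commanded when the call began, along the tool's axes at that moment; what a row does not reach only later rows make up. A row lasts 1/12 s, in which the tool goes at most 41.7 mm and 7.16 degrees, less where a joint would pass 70% of its speed; a pose out of reach is approached as far as the arm can. A call with a number of a shift or a turn outside -1 to 1 is refused whole. A call with a gripper value outside its range is refused whole. The fingers move at their own pace and stop on an object; the grip force is fixed at half the most. Time passes only in rows, so rows that repeat a pose let the fingers close. It gives the time, the measured TCP pose, the force and the opening at its end, in the units of the state.
- status.get_state(): the state, without advancing time (a new reading comes with each control period).
- imaging.read_camera(name): name is "side" or "top"; returns the picture (400x640x3 uint8, red, green, blue); there is no depth.
- imaging.calibration(name): a dict with "fx", "fy", "cx", "cy" (pixels), "extrinsics" (4x4, takes a point from camera to world coordinates). Camera axes: x right, y up, looking along -z (the intrinsics and any distortion apply to the point x, -y, -z); pixel columns grow to the right and rows downward; lengths in m; the calibration is good to about 2 mm. A picture is of the moment at which its call begins. calibration takes no time and is no camera call.
- job.hand_in(): hands the job in, once; it reports no verdict.
The state is a dict: "t": time; "joint_pos": joint angles; "joint_vel": joint speeds; "joint_torque": joint torques, N m; "tcp_pos": TCP position; "eef_rot": TCP orientation; "ft_force": force on the tool from outside, world axes, zero at the start; "torque": the same for the moment, N m; "grip_width": opening from 0.0 (shut) to 1.0 (fully open).
Only numpy, scipy, OpenCV 4.12 (cv2) and the standard library are available. Lean on these libraries where they do the work, as an engineer would, in place of code of your own. Each camera call takes 0.05 s, during which the arm holds its last target.

## Working session

There is one attempt and no reset: what is moved stays moved. The work goes in short steps, Python scripts to look and compute and a tool call to move; the robot and the scene stay as the last step left them, time stands still between calls to the robot, and variables do not carry over. Pictures are saved under pics/ and viewed, and the job is handed in when it is done.

Besides the shell and the picture viewer there is one more tool, called after "Emit:" as name(argument=value, ...) on one line, values as JSON. move_arm: Moves the arm, as the interface text tells. Its arguments: {"type":"object","properties":{"increments":{"type":"array","items":{"type":"array","items":{"type":"number"}}}},"required":["increments"]}

```bash
ls; mkdir -p pics; python3 - <<'E'
from cell import status, imaging, job
import cv2, json
s=status.get_state(); print(s)
for n in("side","top"):
    im=imaging.read_camera(n); cv2.imwrite(f"pics/{n}0.png",im[:,:,::-1]); 
    c=imaging.calibration(n); print(n,c)
E
```

```text
pics
{'t': 0.0, 'joint_pos': array([ 1.16200679e+00,  4.23851361e-01,  1.63070230e+00, -2.42662140e-05,
        1.08860845e+00, -1.89768469e-02]), 'joint_vel': array([-0.00066367, -0.00085227,  0.00118652,  0.00019213, -0.00111544,
        0.00104841]), 'joint_torque': array([ 3.66845386e-03, -5.44633555e+01, -2.73664802e+01,  6.46506669e-02,
        2.28475366e-02, -1.00884895e-04]), 'tcp_pos': array([0.23725156, 0.57760161, 0.22189031]), 'eef_rot': array([ 3.13630228,  1.56922672, -1.96588812]), 'ft_force': array([0.15392147, 0.16804472, 0.39763705]), 'torque': array([ 0.0344405 , -0.01808738, -0.00963596]), 'grip_width': 0.9991244560270452}
side {'fx': 450.1240528356197, 'fy': 450.1240528356197, 'cx': 318.5264847098453, 'cy': 205.42243274756544, 'extrinsics': array([[ 0.8984617 ,  0.2778688 , -0.33993455,  0.16008956],
       [-0.43866936,  0.60043932, -0.66861186, -0.45327471],
       [ 0.0183237 ,  0.74984102,  0.66136426,  0.77790994],
       [ 0.        ,  0.        ,  0.        ,  1.        ]])}
top {'fx': 375.46050184863225, 'fy': 375.46050184863225, 'cx': 322.6262886843042, 'cy': 196.91674640764333, 'extrinsics': array([[-2.88904868e-02,  9.93135300e-01, -1.13347325e-01,
         4.08879081e-01],
       [-9.99578162e-01, -2.90412497e-02,  3.21220969e-04,
         2.95226203e-01],
       [-2.97273207e-03,  1.13308791e-01,  9.93555374e-01,
         9.49089969e-01],
       [ 0.00000000e+00,  0.00000000e+00,  0.00000000e+00,
         1.00000000e+00]])}
```

View pics/side0.png

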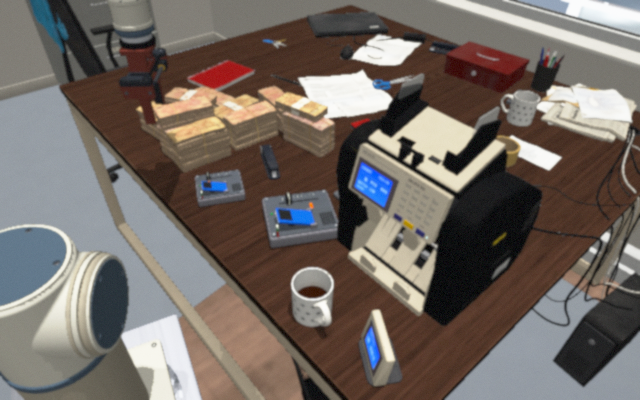

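View pics/top0.png

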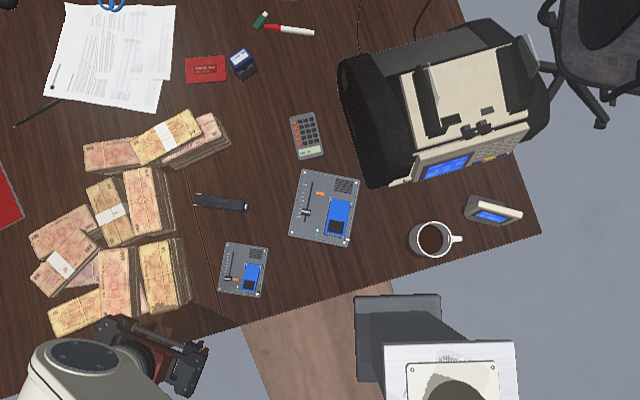

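The larger station, at top (325,208) and side (300,217), is the likely target. The smaller one, at top (243,269), is a look-alike. I'll zoom in on the larger one.

```bash
python3 - <<'E'
import cv2
a=cv2.imread("pics/top0.png")[160:255,280:370]; cv2.imwrite("pics/topz.png",cv2.resize(a,None,fx=6,fy=6,interpolation=cv2.INTER_CUBIC))
a=cv2.imread("pics/side0.png")[180:255,255:350]; cv2.imwrite("pics/sidez.png",cv2.resize(a,None,fx=7,fy=7,interpolation=cv2.INTER_CUBIC))
E
```

```text
(no output)
```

View pics/topz.png

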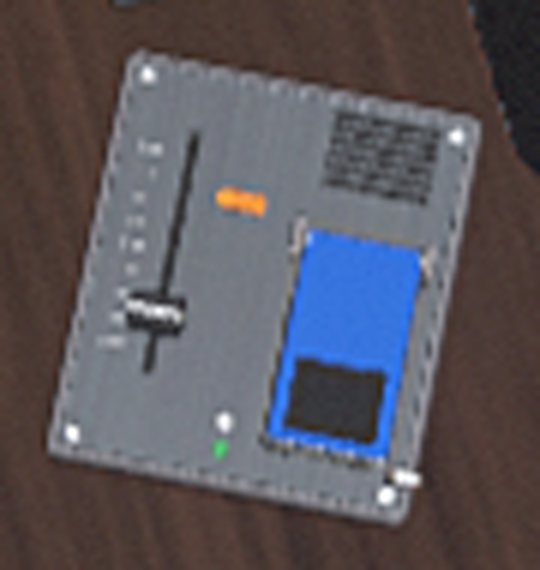

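View pics/sidez.png

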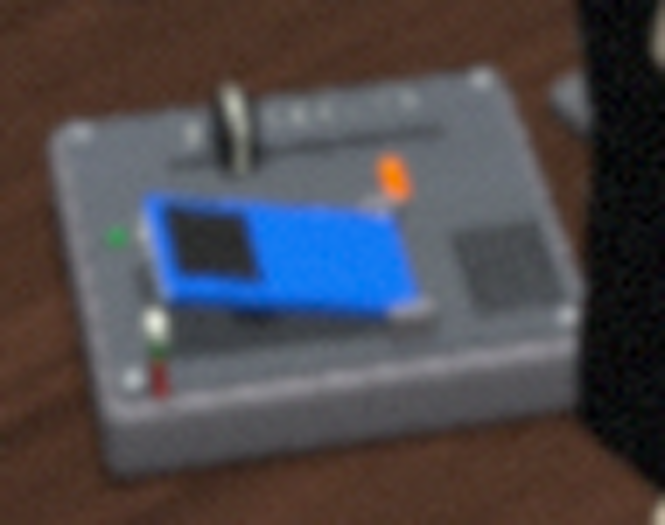

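Top zoom: the panel corners are at about (130,52), (482,122), (402,522) and (50,455). The fader's white line is at about (156,312), the orange pointer at (242,200) and the key's pad at (337,400). Next I'll measure by casting rays.

```bash
cat > h.py <<'E'
import numpy as np, cv2
from cell import imaging
def ray(n,uv):
    c=imaging.calibration(n);E=c["extrinsics"]
    d=np.array([(uv[0]-c["cx"])/c["fx"],-(uv[1]-c["cy"])/c["fy"],-1.]);return E[:3,3],E[:3,:3]@d
def onz(n,uv,z):
    o,d=ray(n,uv);return o+d*(z-o[2])/d[2]
def proj(n,p):
    c=imaging.calibration(n);E=c["extrinsics"];q=E[:3,:3].T@(np.asarray(p)-E[:3,3])
    return np.array([c["cx"]+c["fx"]*q[0]/-q[2],c["cy"]-c["fy"]*q[1]/-q[2]])
def two(ua,ub):
    A=[];b=[]
    for n,u in(("top",ua),("side",ub)):
        o,d=ray(n,u);d=d/np.linalg.norm(d);P=np.eye(3)-np.outer(d,d);A.append(P);b.append(P@o)
    A=np.vstack(A);b=np.hstack(b);x=np.linalg.lstsq(A,b,rcond=None)[0];return x,np.linalg.norm(A@x-b)*1000
tz=lambda u,v:(280+(u+.5)/6-.5,160+(v+.5)/6-.5)
sz=lambda u,v:(255+(u+.5)/7-.5,180+(v+.5)/7-.5)
def masks(n,im,box):
    x0,y0,x1,y1=box;h=cv2.cvtColor(im[y0:y1,x0:x1],cv2.COLOR_BGR2HSV)
    out={}
    for k,lo,hi in(("orange",(5,150,150),(20,255,255)),("blue",(100,150,100),(125,255,255))):
        m=cv2.inRange(h,lo,hi);M=cv2.moments(m,True);out[k]=(M["m10"]/M["m00"]+x0,M["m01"]/M["m00"]+y0,M["m00"])
    return out
E
python3 - <<'E'
from h import *
np.set_printoptions(precision=4,suppress=True)
C=[tz(*p) for p in((130,52),(482,122),(402,522),(50,455))]
W=np.array([onz("top",c,.04) for c in C]);print("top corners",W)
L=np.linalg.norm
print("sizes",L(W[0]-W[1]),L(W[2]-W[3]),L(W[0]-W[3]),L(W[1]-W[2]))
ctr=W.mean(0);xd=(W[0]+W[1]-W[2]-W[3]);yaw=np.arctan2(xd[1],xd[0]);yd=(W[0]+W[3]-W[1]-W[2]);print("ctr",ctr,"yaw",yaw,np.arctan2(-yd[0],yd[1]))
# side corners
S=np.array([onz("side",sz(*p),.04) for p in((490,68),(582,310),(108,412),(52,135))])
print("side corners",S,S.mean(0)); xs=(S[0]+S[1]-S[2]-S[3]);print(np.arctan2(xs[1],xs[0]))
t=cv2.imread("pics/top0.png");s=cv2.imread("pics/side0.png")
mt=masks("top",t,(280,160,370,255));ms=masks("side",s,(255,180,350,255));print(mt,ms)
R=np.array([[np.cos(yaw),np.sin(yaw)],[-np.sin(yaw),np.cos(yaw)]])
def rep(n,p):print(n,p,"console",R@(p[:2]-ctr[:2]))
rep("ptr top",onz("top",mt["orange"][:2],.041));rep("ptr side",onz("side",ms["orange"][:2],.041))
rep("cap top",onz("top",tz(156,312),.062));rep("cap side topline",onz("side",sz(232,92),.062))
rep("pad top",onz("top",tz(337,400),.072));rep("pad side",onz("side",sz(213,242),.072))
x,e=two(tz(337,400),sz(213,242));rep("pad two",x);print(e)
x,e=two(mt["orange"][:2],ms["orange"][:2]);rep("ptr two",x);print(e)
x,e=two(mt["blue"][:2],ms["blue"][:2]);print(x,e)
E
```

```text
top corners [[0.585  0.3454 0.04  ]
 [0.5518 0.2024 0.04  ]
 [0.391  0.2409 0.04  ]
 [0.4217 0.3812 0.04  ]]
sizes 0.14679201414308393 0.14363407607465647 0.167209838649726 0.16537165767955203
ctr [0.4874 0.2925 0.04  ] yaw -0.22526602145974184 -0.2220932063365856
side corners [[0.5812 0.3428 0.04  ]
 [0.5517 0.2142 0.04  ]
 [0.3889 0.2369 0.04  ]
 [0.4214 0.3748 0.04  ]] [0.4858 0.2922 0.04  ]
-0.16781464346154779
{'orange': (319.42105263157896, 193.05263157894737, 19.0), 'blue': (337.84448818897636, 213.84251968503938, 508.0)} {'orange': (310.85714285714283, 204.92857142857142, 14.0), 'blue': (296.3681818181818, 216.8568181818182, 440.0)}
ptr top [0.5222 0.3025 0.041 ] console [0.0317 0.0175]
ptr side [0.5224 0.3014 0.041 ] console [0.0322 0.0165]
cap top [0.4763 0.3363 0.062 ] console [-0.0206  0.0402]
cap side topline [0.4796 0.3454 0.062 ] console [-0.0194  0.0498]
pad top [0.4393 0.2664 0.072 ] console [-0.041  -0.0362]
pad side [0.439  0.2656 0.072 ] console [-0.0411 -0.0371]
pad two [0.4393 0.2663 0.0712] console [-0.041  -0.0362]
0.027355367373633595
ptr two [0.5226 0.3024 0.0401] console [0.0321 0.0175]
0.4219157209932931
[0.4673 0.2605 0.0569] 2.606845486697674
```

```bash
cat >> h.py <<'E'
from scipy.spatial.transform import Rotation as Ro
from cell import status
np.set_printoptions(precision=4,suppress=True)
YAW=-0.224;CTR=np.array([.4872,.2925])
def c2w(x,y):
    c,s=np.cos(YAW),np.sin(YAW);return CTR+np.array([c*x-s*y,s*x+c*y])
def w2c(p):
    c,s=np.cos(YAW),np.sin(YAW);d=np.asarray(p)[:2]-CTR;return np.array([c*d[0]+s*d[1],-s*d[0]+c*d[1]])
def target(sgn):  # tool x down, z = sgn*console x
    zx=sgn*np.array([np.cos(YAW),np.sin(YAW),0]);x=np.array([0,0,-1.]);return np.column_stack([x,np.cross(zx,x),zx])
def plan(p,sgn,R0=None,p0=None):
    s=status.get_state();R=Ro.from_euler("xyz",s["eef_rot"]).as_matrix();
    sh=R.T@(np.asarray(p)-s["tcp_pos"])/.6;rv=Ro.from_matrix(R.T@target(sgn)).as_rotvec()/.5
    print("t",s["t"],"tcp",s["tcp_pos"],"con",w2c(s["tcp_pos"]),"F",s["ft_force"],"g",s["grip_width"]);print("R",R.tolist());print("shift",sh,"turn",rv)
E
python3 - <<'E'
from h import *
print("slot",[w2c(onz("top",tz(*p),.04)) for p in((195,132),(148,372))])
print("side slot",[w2c(onz("side",sz(*p),.04)) for p in((440,130),(170,165))])
print("machine base",onz("side",(345,245),0),onz("side",(430,318),0))
p=c2w(-.0205,.04)
for s in(1,-1): plan([*p,.13],s)
E
```

```text
slot [array([0.0563, 0.0407]), array([-0.0433,  0.04  ])]
side slot [array([0.0544, 0.0394]), array([-0.0438,  0.0407])]
machine base [0.5547 0.1787 0.    ] [ 0.6142 -0.0757  0.    ]
t 0.1 tcp [0.2373 0.5777 0.222 ] con [-0.307   0.2225] F [-0.0009  0.5485 -0.6603] g 1.0009954670881491
R [[-0.0005733872626161873, -0.9249810991938873, 0.3800126805267359], [-0.0012874159824584064, 0.380013110881423, 0.9249802041764523], [-0.9999990068930744, 4.11374687999122e-05, -0.0014087301279806508]]
shift [ 0.1536 -0.5212 -0.221 ] turn [ 2.81   -0.0024  0.0019]
t 0.1 tcp [0.2373 0.5777 0.222 ] con [-0.307   0.2225] F [-0.0009  0.5485 -0.6603] g 1.0009954670881491
R [[-0.0005733872626161873, -0.9249810991938873, 0.3800126805267359], [-0.0012874159824584064, 0.380013110881423, 0.9249802041764523], [-0.9999990068930744, 4.11374687999122e-05, -0.0014087301279806508]]
shift [ 0.1536 -0.5212 -0.221 ] turn [-3.4732 -0.002  -0.0025]
```

Emit:
move_arm(increments=[[0, -0.27, -0.11, 0.9, 0, 0, 35], [0, -0.27, -0.11, 0.9, 0, 0, 35], [0, -0.27, -0.11, 0.9, 0, 0, 35], [0, -0.27, -0.11, 0.9, 0, 0, 35], [0, -0.27, -0.11, 0.9, 0, 0, 35]])

```text
t: 0.52
tcp_pos: [0.3652, 0.4516, 0.2223]
eef_rot: [-2.138, 1.569, -1.414]
ft_force: [-0.1, 0.7, -0.3]
grip_width: 0.659
```

```bash
python3 -c "
from h import *
p=c2w(-.0205,.04);plan([*p,.13],1)"
```

```text
t 0.5167 tcp [0.3652 0.4516 0.2223] con [-0.1543  0.128 ] F [-0.0842  0.6945 -0.2686] g 0.6592236416227082
R [[0.00030384739736272204, -0.6624442953363237, 0.7491111154248884], [-0.0019195865183334604, 0.7491093834584459, 0.6624435423506712], [-0.9999981114303953, -0.0016392653441463234, -0.0010440042019707052]]
shift [ 0.1543 -0.2664  0.011 ] turn [ 1.8962 -0.0004  0.004 ]
```

Emit:
move_arm(increments=[[0, -0.25, 0.01, 1, 0, 0, 35], [0, -0.25, 0.01, 1, 0, 0, 35], [0, -0.25, 0.01, 1, 0, 0, 35], [0, -0.25, 0.01, 1, 0, 0, 35], [0, -0.25, 0.01, 1, 0, 0, 35]])

```text
t: 0.93
tcp_pos: [0.4695, 0.3449, 0.2225]
eef_rot: [-1.135, 1.57, -0.913]
ft_force: [-0.8, 0.4, -0.4]
grip_width: 0.399
```

```bash
python3 -c "
from h import *
p=c2w(-.0205,.04);plan([*p,.13],1)"
```

```text
t 0.9333 tcp [0.4695 0.3449 0.2225] con [-0.0289  0.0472] F [-0.7968  0.3883 -0.3848] g 0.39880786064756873
R [[0.0005879032464602418, -0.22003702657327234, 0.9754913435323583], [-0.0007610657016721006, 0.975491131147465, 0.22003743734109618], [-0.9999995375742782, -0.0008717737275961424, 0.0004060317688719395]]
shift [ 0.1541 -0.0167  0.0074] turn [0.8917 0.0012 0.0015]
```

Emit:
move_arm(increments=[[0.05, -0.017, 0.007, 0.86, 0, 0, 35], [0.05, -0.017, 0.007, 0.86, 0, 0, 35], [0.1, -0.017, 0.007, 0.86, 0, 0, 35], [0.1, -0.017, 0.007, 0.86, 0, 0, 35], [0.1, -0.017, 0.007, 0.86, 0, 0, 35]])

```text
t: 1.35
tcp_pos: [0.4716, 0.3388, 0.1608]
eef_rot: [-2.417, 1.567, -2.615]
ft_force: [0.4, 0.1, -0.8]
grip_width: 0.399
```

```bash
python3 -c "
from h import *
p=c2w(-.0205,.04);plan([*p,.13],1)
t=imaging.read_camera('top')[:,:,::-1];cv2.imwrite('pics/t1.png',t[120:290,250:420].repeat(3,0).repeat(3,1))"
```

```text
t 1.35 tcp [0.4716 0.3388 0.1608] con [-0.0255  0.0417] F [ 0.3681  0.1127 -0.8422] g 0.3987688956774137
R [[-0.0033321669523677655, 0.1972590989429992, 0.9803457270512262], [-0.0019353779583509562, 0.9803480614454687, -0.19726614694941913], [-0.999992575460218, -0.0025546632473842507, -0.0028849124999879017]]
shift [ 0.0514 -0.003   0.0084] turn [ 0.0509 -0.0057  0.0052]
```

View pics/t1.png

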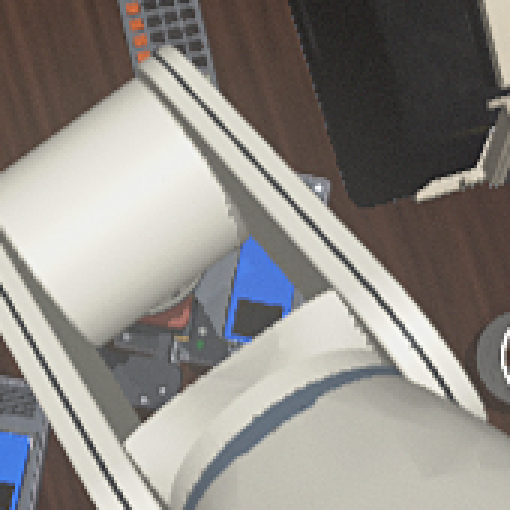

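Emit:
move_arm(increments=[[0.06, -0.003, 0.005, 0.04, 0, 0, 35], [0.12, -0.003, 0.005, 0.04, 0, 0, 35], [0.125, -0.003, 0.005, 0.04, 0, 0, 35], [0.125, -0.003, 0.005, 0.04, 0, 0, 35]])

```text
t: 1.73
tcp_pos: [0.4746, 0.3363, 0.0866]
eef_rot: [-2.355, 1.567, -2.572]
ft_force: [-0.1, -0.1, 0.5]
grip_width: 0.397
```

```bash
python3 -c "
from h import *
p=c2w(-.0205,.04);plan([*p,.047],1)
t=imaging.read_camera('side')[:,:,::-1];cv2.imwrite('pics/s1.png',cv2.resize(t[130:260,220:380],None,fx=5,fy=4.6,interpolation=2))"
```

```text
t 1.7333 tcp [0.4746 0.3363 0.0866] con [-0.022   0.0399] F [-0.0685 -0.1067  0.5093] g 0.3968493409465358
R [[-0.0031281463812948274, 0.2146169619164645, 0.9766932857135674], [-0.0020045015684236195, 0.9766947564045363, -0.21462370508717285], [-0.9999930983130231, -0.0026291575894901997, -0.0026250441311045924]]
shift [0.066  0.0004 0.0027] turn [ 0.0154 -0.0052  0.0053]
```

View pics/s1.png

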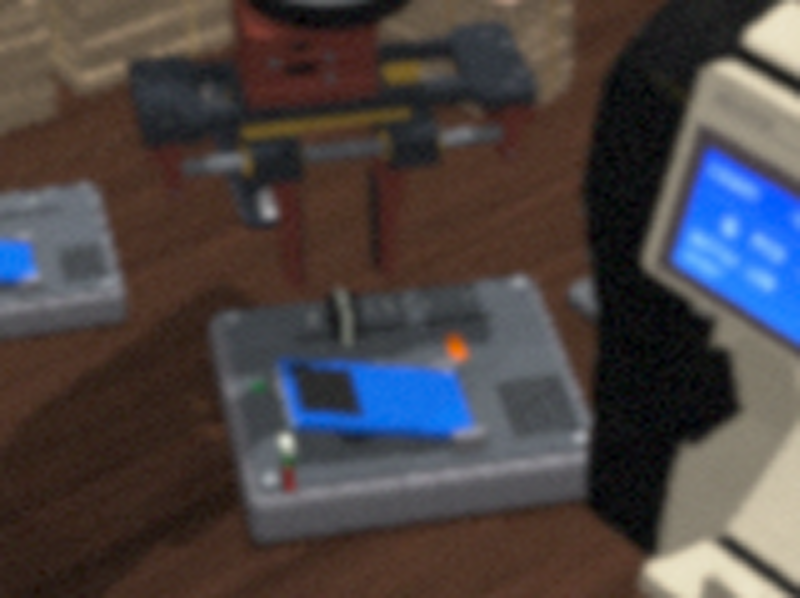

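The open fingers straddle the cap line: fingertips at (293,280) and (382,268), cap at (342,318). Next I'll go down and grip.

Emit:
move_arm(increments=[[0.04, 0, 0.0025, 0.01, 0, 0, 35], [0.06, 0, 0.0025, 0.01, 0, 0, 35], [0.064, 0, 0.0025, 0.01, 0, 0, 35], [0.064, 0, 0.0025, 0.01, 0, 0, 35]])

```text
t: 2.12
tcp_pos: [0.4773, 0.3363, 0.0498]
eef_rot: [-2.467, 1.571, -2.69]
ft_force: [0.1, 0.2, -0.7]
grip_width: 0.395
```

Emit:
move_arm(increments=[[0, 0, 0, 0, 0, 0, 20], [0, 0, 0, 0, 0, 0, 15], [0, 0, 0, 0, 0, 0, 12], [0, 0, 0, 0, 0, 0, 8], [0, 0, 0, 0, 0, 0, 8]])

```text
t: 2.53
tcp_pos: [0.4777, 0.3365, 0.0501]
eef_rot: [0.947, 1.57, 0.723]
ft_force: [-0.9, -1.0, 5.9]
grip_width: 0.156
```

```bash
python3 -c "
from h import *
p=c2w(.032,.04);plan([*p,.047],1)
t=imaging.read_camera('side')[:,:,::-1];cv2.imwrite('pics/s2.png',cv2.resize(t[130:260,220:380],None,fx=5,fy=4.6,interpolation=2))"
```

```text
t 2.5333 tcp [0.4777 0.3365 0.0501] con [-0.0191  0.0407] F [-0.9441 -0.986   5.8641] g 0.15597192100572146
R [[0.0007648617093189425, 0.22226608474447823, 0.9749857447978029], [0.0006749003797179021, 0.974985693204171, -0.22226660243198926], [-0.9999994797478863, 0.0008280214628442334, 0.00059572175887318]]
shift [ 0.0052 -0.0012  0.0851] turn [-0.0003  0.0012 -0.0017]
```

View pics/s2.png

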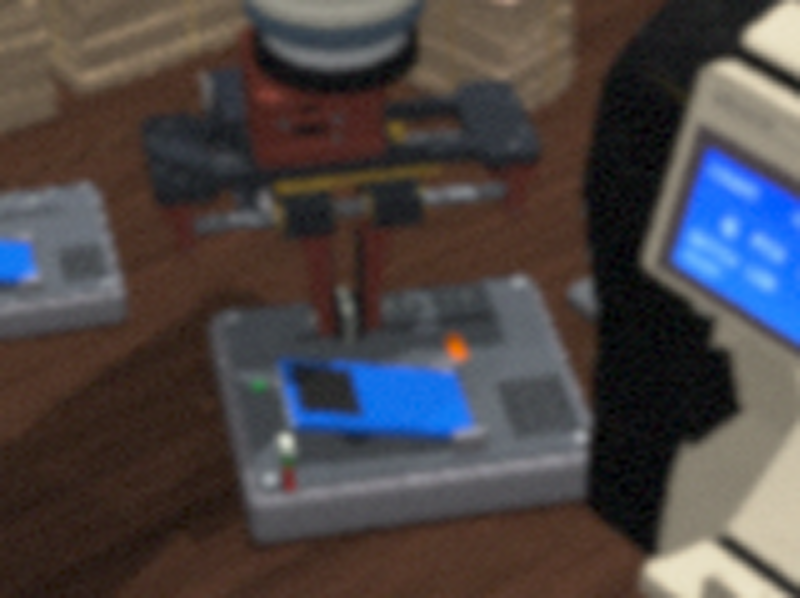

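The cap is gripped, with an opening of 13.7 mm. Now I'll slide it about 51 mm.

Emit:
move_arm(increments=[[0, 0, 0.025, 0, 0, 0, 8], [0, 0, 0.05, 0, 0, 0, 8], [0, 0, 0.075, 0, 0, 0, 8], [0, 0, 0.085, 0, 0, 0, 8], [0, 0, 0.085, 0, 0, 0, 8]])

```text
t: 3.0
tcp_pos: [0.529, 0.3246, 0.0501]
eef_rot: [0.511, 1.569, 0.286]
ft_force: [0.4, -2.4, 7.4]
grip_width: 0.157
```

Emit:
move_arm(increments=[[0, 0, 0, 0, 0, 0, 8], [0, 0, 0, 0, 0, 0, 8]])

```text
t: 3.17
tcp_pos: [0.5281, 0.3248, 0.0501]
eef_rot: [0.466, 1.569, 0.242]
ft_force: [0.5, -1.2, 5.9]
grip_width: 0.154
```

```bash
python3 -c "
from h import *
p=c2w(.032,.04);plan([*p,.047],1)
t=imaging.read_camera('side')[:,:,::-1];cv2.imwrite('pics/s3r.png',t);cv2.imwrite('pics/s3.png',cv2.resize(t[180:240,270:350],None,fx=8,fy=8,interpolation=2))"
```

```text
t 3.1667 tcp [0.5281 0.3248 0.0501] con [0.0327 0.0406] F [ 0.5038 -1.1599  5.857 ] g 0.15404527045568525
R [[0.0018605850816144631, 0.222392702615413, 0.9749553959266888], [0.0004592510153548779, 0.9749567906250953, -0.22239389717912406], [-0.9999981636541433, 0.000861532022838632, 0.001711855985372157]]
shift [ 0.0052 -0.001  -0.0012] turn [-0.0005  0.0034 -0.0017]
```

View pics/s3.png

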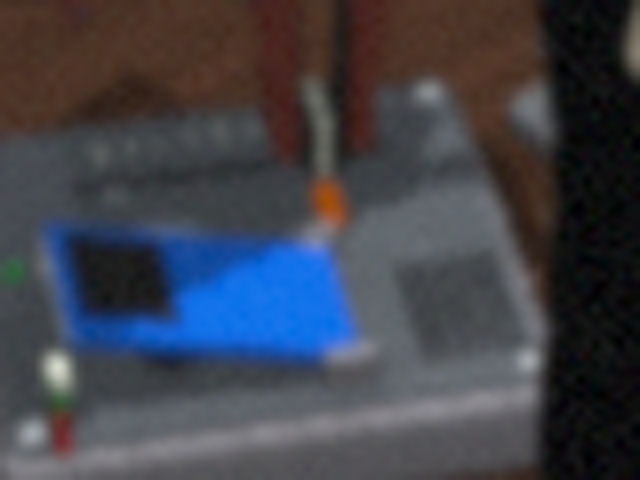

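```bash
python3 -c "
from h import *
f=lambda u,v:(270+(u+.5)/8-.5,180+(v+.5)/8-.5)
s=cv2.imread('pics/s3r.png');m=masks('side',s,(270,180,350,240))['orange'];print(m,w2c(onz('side',m[:2],.041)))
print(w2c(onz('side',f(324,176),.043)),w2c(onz('side',f(330,203),.041)))
# where line at cap face y=.029 from z .044..062 would project for x=.0315
for x in(.030,.032,.034):
  print(x,[(proj('side',[*c2w(x,.029),z])-[270,180]+.5)*8 for z in(.043,.062)],[(proj('side',[*c2w(x,y),.041])-[270,180]+.5)*8 for y in(.027,.017,.007)])
"
```

```text
(310.75, 204.75, 4.0) [0.0323 0.0172]
[0.0327 0.027 ] [0.0323 0.0164]
0.03 [array([314.7972, 173.6464]), array([315.0503, 127.0408])] [array([316.1345, 182.6071]), array([323.0056, 203.3452]), array([329.967 , 224.3557])]
0.032 [array([321.0664, 172.7752]), array([321.3903, 126.175 ])] [array([322.4039, 181.7328]), array([329.3137, 202.4584]), array([336.3142, 223.4561])]
0.034 [array([327.3315, 171.9044]), array([327.7262, 125.3098])] [array([328.6693, 180.859 ]), array([335.6177, 201.5722]), array([342.6572, 222.5572])]
```

The line is level with the pointer to within about 0.5 mm. I'll trim by 0.5 mm, release and check.

Emit:
move_arm(increments=[[0, 0, -0.0008, 0, 0, 0, 8], [0, 0, -0.0008, 0, 0, 0, 8], [0, 0, -0.0008, 0, 0, 0, 35], [0, 0, -0.0008, 0, 0, 0, 35], [0, 0, -0.0008, 0, 0, 0, 35]])

```text
t: 3.63
tcp_pos: [0.5263, 0.3249, 0.0491]
eef_rot: [-2.487, 1.57, -2.711]
ft_force: [-0.4, -0.2, 0.6]
grip_width: 0.345
```

Emit:
move_arm(increments=[[-0.03, 0, 0, 0, 0, 0, 35], [-0.08, 0, 0, 0, 0, 0, 35], [-0.12, 0, 0, 0, 0, 0, 35], [-0.12, 0, 0, 0, 0, 0, 20], [-0.12, 0, 0, 0, 0, 0, 10]])

```text
t: 4.05
tcp_pos: [0.5272, 0.3255, 0.1225]
eef_rot: [0.763, 1.568, 0.539]
ft_force: [-0.7, -1.1, -0.5]
grip_width: 0.287
```

```bash
python3 -c "
from h import *
p=c2w(-.041,-.036);plan([*p,.12],1)
t=imaging.read_camera('side')[:,:,::-1];cv2.imwrite('pics/s4r.png',t);cv2.imwrite('pics/s4.png',cv2.resize(t[180:240,270:350],None,fx=8,fy=8,interpolation=2))"
```

```text
t 4.05 tcp [0.5272 0.3255 0.1225] con [0.0317 0.041 ] F [-0.7328 -1.115  -0.4546] g 0.28723969911199076
R [[0.002268957259205173, 0.22198559312682792, 0.9750473056611593], [0.001356065963371969, 0.9750482359810534, -0.221988960525831], [-0.999996506452927, 0.0018259119273331542, 0.001911315665906188]]
shift [ 0.0037 -0.1283 -0.1212] turn [ 0.0003  0.0038 -0.0037]
```

View pics/s4.png

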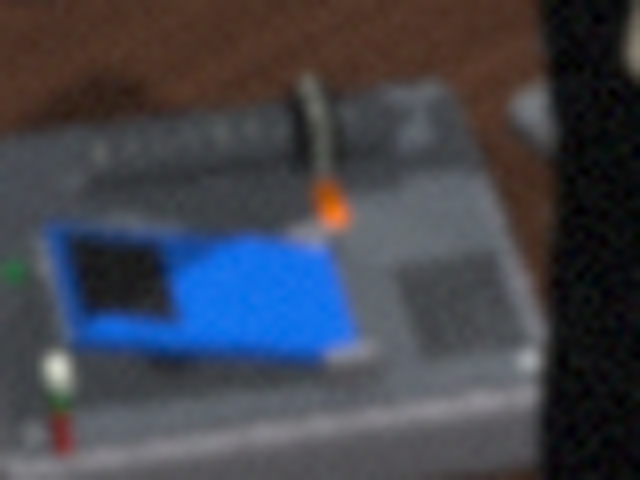

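The cap's line meets the pointer tip: line foot at (322,172), pointer at (331,204). Now I'll go to the key with the fingers closed.

Emit:
move_arm(increments=[[0, -0.064, -0.055, 0, 0, 0, 0], [0, -0.128, -0.11, 0, 0, 0, 0], [0, -0.128, -0.111, 0, 0.004, -0.004, 0], [0, -0.128, -0.111, 0, 0.004, -0.004, 0], [0, -0.128, -0.111, 0, 0.004, -0.004, 0]])

```text
t: 4.52
tcp_pos: [0.4437, 0.2643, 0.1203]
eef_rot: [-2.384, 1.566, -2.608]
ft_force: [-0.6, 0.7, 0.4]
grip_width: 0.004
```

Emit:
move_arm(increments=[[0.02, 0, 0, 0, 0, 0, 0], [0.04, 0, 0, 0, 0, 0, 0], [0.05, 0, 0, 0, 0, 0, 0], [0.05, 0, 0, 0, 0, 0, 0]])

```text
t: 4.85
tcp_pos: [0.4446, 0.265, 0.0896]
eef_rot: [-2.381, 1.566, -2.605]
ft_force: [-0.5, 0.6, 0.2]
grip_width: 0.005
```

```bash
python3 -c "
from h import *
p=c2w(-.035,-.036);plan([*p,.072],1)
t=imaging.read_camera('side')[:,:,::-1];cv2.imwrite('pics/s5r.png',t);cv2.imwrite('pics/s5.png',cv2.resize(t[165:245,255:350],None,fx=7,fy=7,interpolation=2))"
```

```text
t 4.85 tcp [0.4446 0.265  0.0896] con [-0.0354 -0.0363] F [-0.5317  0.5637  0.2046] g 0.0053219053386350705
R [[-0.004250494713997022, 0.2219675958973637, 0.9750447782877618], [-0.002530042411874392, 0.9750480784866606, -0.2219793763502918], [-0.9999877660152048, -0.003410426808337974, -0.0035828492718184]]
shift [0.0294 0.0005 0.0008] turn [ 0.0003 -0.0072  0.0068]
```

View pics/s5.png

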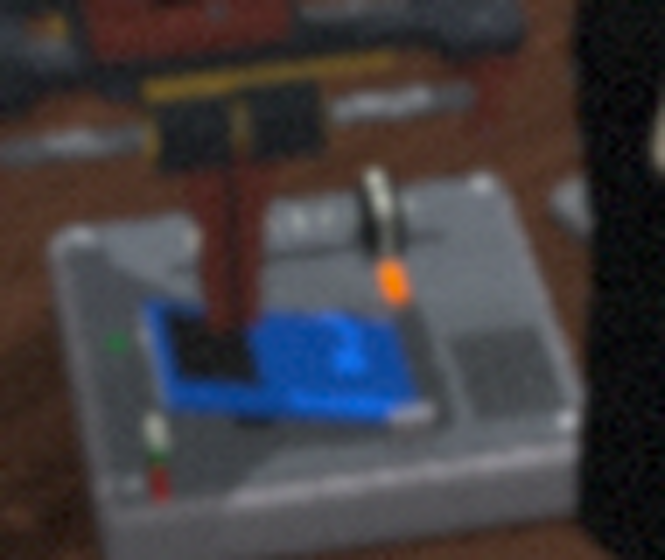

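Emit:
move_arm(increments=[[0.012, 0, 0, 0, 0, 0, 0], [0.024, 0, 0, 0, 0, 0, 0], [0.032, 0, 0, 0, 0, 0, 0], [0.036, 0, 0, 0, 0, 0, 0], [0.036, 0, 0, 0, 0, 0, 0]])

```text
t: 5.32
tcp_pos: [0.4442, 0.2648, 0.0693]
eef_rot: [-2.395, 1.567, -2.619]
ft_force: [-0.5, -0.6, 4.5]
grip_width: 0.008
```

```bash
python3 -c "
from h import *
p=c2w(-.035,-.036);plan([*p,.0635],1)
t=imaging.read_camera('side')[:,:,::-1];cv2.imwrite('pics/s6r.png',t);cv2.imwrite('pics/s6.png',cv2.resize(t[190:255,255:350],None,fx=7,fy=7,interpolation=2))"
```

```text
t 5.3167 tcp [0.4442 0.2648 0.0693] con [-0.0357 -0.0366] F [-0.5035 -0.605   4.5397] g 0.008322774980681926
R [[-0.003058414373274254, 0.2222063309407178, 0.974994867982076], [-0.0017603208413959764, 0.9749967210470064, -0.22221227512925906], [-0.9999937736666448, -0.002395921002536286, -0.002590789550100392]]
shift [0.0096 0.001  0.0012] turn [-0.0002 -0.0052  0.0048]
```

View pics/s6.png

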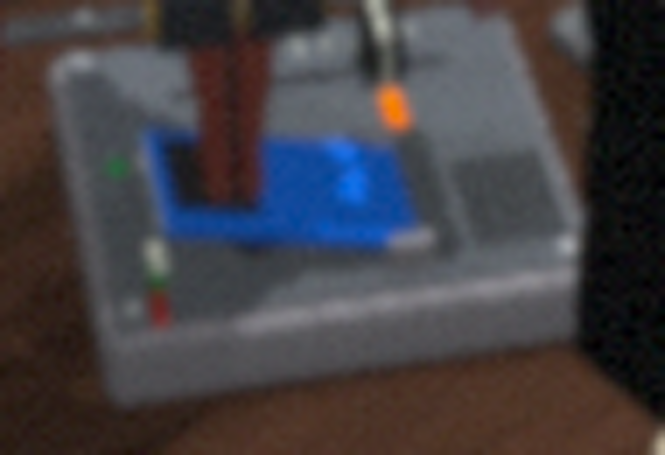

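Contact at 4.5 N, with the key slightly pressed. I'll go about 6 mm further down.

Emit:
move_arm(increments=[[0.004, 0, 0, 0, 0, 0, 0], [0.008, 0, 0, 0, 0, 0, 0], [0.009, 0, 0, 0, 0, 0, 0], [0.009, 0, 0, 0, 0, 0, 0], [0.009, 0, 0, 0, 0, 0, 0]])

```text
t: 5.78
tcp_pos: [0.4442, 0.265, 0.0646]
eef_rot: [-2.477, 1.568, -2.702]
ft_force: [-2.5, 1.3, 5.1]
grip_width: 0.005
```

```bash
python3 -c "
from h import *
p=c2w(-.035,-.036);plan([*p,.0635],1)
t=imaging.read_camera('side')[:,:,::-1];cv2.imwrite('pics/s7r.png',t);cv2.imwrite('pics/s7.png',cv2.resize(t[195:240,265:325],None,fx=12,fy=12,interpolation=2))
# expected pixel (zoom) of key top front-right/left corner at angles
for q in(0,.08,.13,.18,.26):
  a=.28-q;hx=-.041+.070*np.cos(.28)-.0046*-0
  hx=-.041+.070*np.cos(.28)+.0046*np.sin(.28)
  x=hx-.085*np.cos(a)-.0046*np.sin(a);z=.048+.085*np.sin(a)+.0046*np.cos(a)
  print(q,z,[((proj('side',[*c2w(x,y),z])-[265,195]+.5)*12).round(0) for y in(-.012,-.06)])
"
```

```text
t 5.7833 tcp [0.4442 0.265  0.0646] con [-0.0358 -0.0364] F [-2.4717  1.2999  5.0611] g 0.0050982430042112855
R [[-0.0025649619085929, 0.22227798940705476, 0.9749799569199176], [-0.0012076814577065276, 0.9749817645925216, -0.2222815786734226], [-0.9999959812298767, -0.0017476089978868958, -0.0022323500814893094]]
shift [0.0018 0.0006 0.0013] turn [-0.0003 -0.0045  0.0035]
0 0.07591108514417921 [array([150., 147.]), array([191., 312.])]
0.08 0.06939519937564992 [array([145., 173.]), array([186., 338.])]
0.13 0.06525058821876173 [array([144., 189.]), array([184., 354.])]
0.18 0.061062859575259316 [array([143., 205.]), array([183., 370.])]
0.26 0.05429896669959958 [array([144., 230.]), array([184., 396.])]
```

View pics/s7.png

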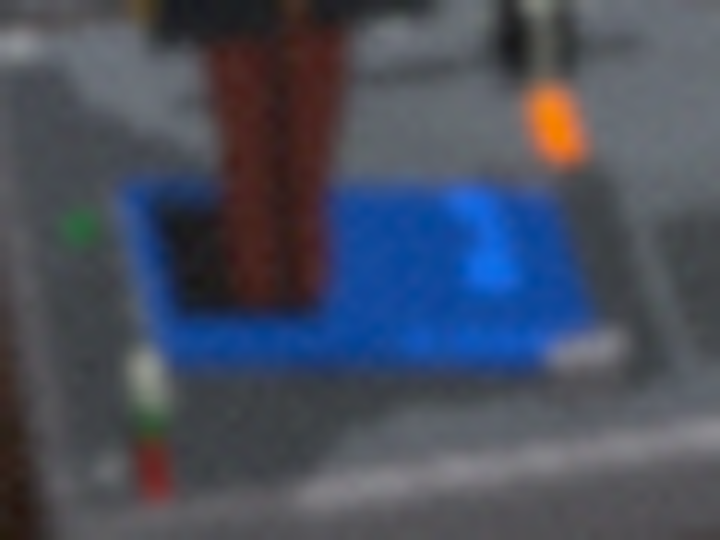

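```bash
python3 -c "
from h import *
def edges(f):
  im=cv2.imread(f).astype(float); b=im[:,:,0]-im[:,:,2]
  out=[]
  for c in range(277,284):
    col=b[190:240,c]; th=60
    i=np.where(col>th)[0]
    f0=lambda a,bb:(th-col[a])/(col[bb]-col[a])
    out.append((c,190+i[0]-1+f0(i[0]-1,i[0]),190+i[-1]+(col[i[-1]]-th)/(col[i[-1]]-col[i[-1]+1])))
  return np.array(out)
for f in('s4r','s5r','s6r','s7r'):print(f);print(edges('pics/'+f+'.png').T.round(1))
hx=-.041+.070*np.cos(.28)+.0046*np.sin(.28)
for q in(0,.05,.08,.13,.18,.26):
  a=.28-q;r=[]
  P=[]
  for y in(-.012,-.06):
   for d in(.085,.06):
    x=hx-d*np.cos(a)-.0046*np.sin(a);z=.048+d*np.sin(a)+.0046*np.cos(a);P.append(proj('side',[*c2w(x,y),z]))
  P=np.array(P); print(q,[np.interp(280,[P[i][0],P[i+1][0]],[P[i][1],P[i+1][1]]).round(1) for i in(0,2)],P[[0,2]].round(1).tolist())
"
python3 - <<'E'
import cv2,numpy as np
a=[cv2.resize(cv2.imread(f'pics/{f}.png')[195:240,268:300],None,fx=11,fy=11,interpolation=cv2.INTER_NEAREST) for f in('s5r','s7r')]
cv2.imwrite('pics/cmp.png',np.hstack(a))
E
```

```text
s4r
[[277.  278.  279.  280.  281.  282.  283. ]
 [207.5 207.8 213.9 217.6 218.3 218.3 218.3]
 [217.1 221.4 222.9 223.3 223.3 223.5 223.5]]
s5r
[[277.  278.  279.  280.  281.  282.  283. ]
 [207.5 207.9 214.3 217.4 218.6 218.7 218.8]
 [217.  221.3 222.8 223.2 223.2 223.3 223.5]]
s6r
[[277.  278.  279.  280.  281.  282.  283. ]
 [208.2 208.6 215.2 218.4 219.  219.1 219.1]
 [218.  222.1 223.4 223.5 223.6 223.7 223.7]]
s7r
[[277.  278.  279.  280.  281.  282.  283. ]
 [209.7 209.9 219.  220.6 220.7 220.8 220.8]
 [222.1 223.9 224.9 225.3 225.2 225.2 225.2]]
0 [np.float64(207.0), np.float64(220.5)] [[277.0, 206.7], [280.4, 220.5]]
0.05 [np.float64(208.2), np.float64(221.8)] [[276.7, 208.1], [280.1, 221.8]]
0.08 [np.float64(208.9), np.float64(222.7)] [[276.6, 208.9], [280.0, 222.7]]
0.13 [np.float64(210.1), np.float64(224.0)] [[276.5, 210.2], [279.8, 224.0]]
0.18 [np.float64(211.3), np.float64(225.3)] [[276.4, 211.6], [279.8, 225.3]]
0.26 [np.float64(213.2), np.float64(227.4)] [[276.5, 213.7], [279.9, 227.5]]
```

View pics/cmp.png

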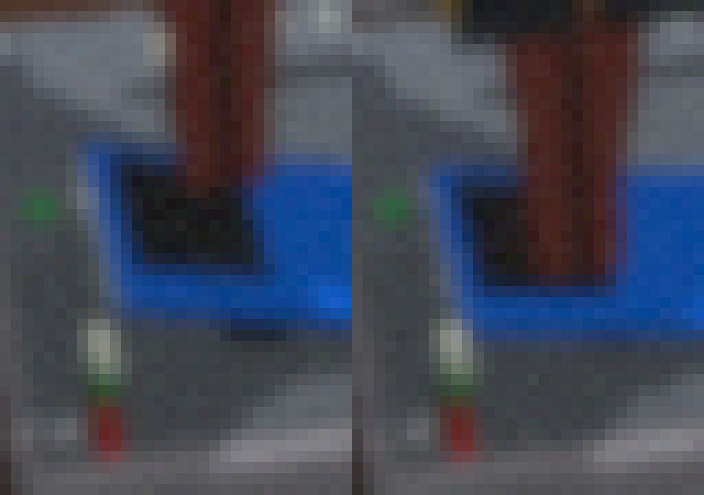

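The image shift of 2.0 px and the 5.1 N both give about 0.09 rad, which is only just in the band. About 2.7 mm more is needed.

Emit:
move_arm(increments=[[0.002, 0, 0, 0, 0, 0, 0], [0.004, 0, 0, 0, 0, 0, 0], [0.0045, 0, 0, 0, 0, 0, 0], [0.0045, 0, 0, 0, 0, 0, 0], [0.0045, 0, 0, 0, 0, 0, 0]])

```text
t: 6.25
tcp_pos: [0.444, 0.265, 0.062]
eef_rot: [-2.546, 1.568, -2.77]
ft_force: [-4.5, 1.6, 6.6]
grip_width: 0.004
```

```bash
python3 -c "
from h import *
def edges(im):
  im=im.astype(float); b=im[:,:,0]-im[:,:,2]
  out=[];th=60
  for c in range(277,284):
    col=b[190:240,c];i=np.where(col>th)[0]
    out.append((c,190+i[0]-1+(th-col[i[0]-1])/(col[i[0]]-col[i[0]-1]),190+i[-1]+(col[i[-1]]-th)/(col[i[-1]]-col[i[-1]+1])))
  return np.array(out)
A=edges(cv2.imread('pics/s5r.png'))
for k in range(3):
  t=imaging.read_camera('side')[:,:,::-1];B=edges(t);print((B-A).T[1:].round(1))
  s=status.get_state();print(s['t'],s['tcp_pos'],s['ft_force'])
cv2.imwrite('pics/s8r.png',t)
a=[cv2.resize(im[190:240,268:300],None,fx=11,fy=11,interpolation=0) for im in(cv2.imread('pics/s5r.png'),np.ascontiguousarray(t))]
cv2.imwrite('pics/cmp2.png',np.hstack(a))
"
```

```text
[[ 3.4  3.   6.8 -6.5  3.1  3.   2.9]
 [ 6.2  3.5  3.1  3.1  3.1  2.9  2.8]]
6.3 [0.444 0.265 0.062] [-4.2512  1.8755  7.5203]
[[ 3.2  3.  -3.3  4.3 -7.6  3.   2.9]
 [ 6.2  3.4  3.   3.   3.1  2.8  2.8]]
6.35 [0.444 0.265 0.062] [-4.4557  1.0836  7.6026]
[[ 3.2  3.  -3.3 -6.5  3.2  3.   3. ]
 [ 6.2  3.4  3.   3.   3.1  2.9  2.7]]
6.4 [0.444 0.265 0.062] [-4.0926  1.6116  6.2945]
```

View pics/cmp2.png

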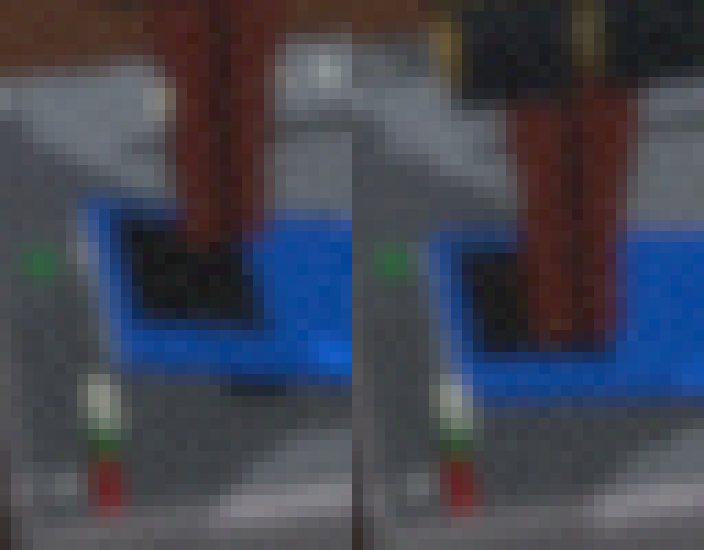

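```bash
python3 -c "
from h import *
t=cv2.imread('pics/s8r.png');cv2.imwrite('pics/s8.png',cv2.resize(t[180:250,260:350],None,fx=8,fy=8,interpolation=2))
d=cv2.absdiff(t,cv2.imread('pics/side0.png')).max(2)
print('mug diff',d[265:330,285:340].mean(),'stapler',d[140:180,258:282].mean())"
```

```text
mug diff 2.973986013986014 stapler 37.028125
```

View pics/s8.png

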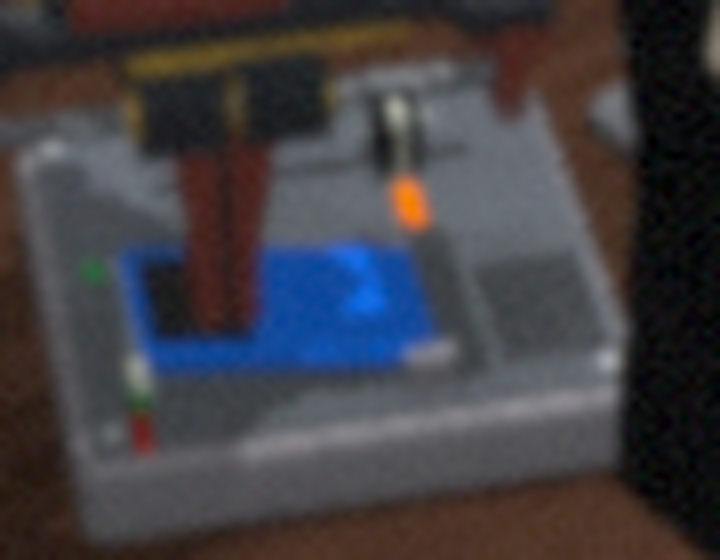

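The fader's line at (402,150) still meets the pointer at (409,203). The key is held half way, so I'm handing in.

```bash
python3 -c "
from cell import job;print(job.hand_in())"
```

```text
the job is handed in; nothing more can be done
None
```

I set the fader to the orange pointer, then pressed the talk key about half way with closed fingers. I handed the job in at about 6.4 s with the key still held.

- **Fader:** I gripped the cap, slid it about 51 mm, trimmed it back 0.5 mm and released it. After release the white line was level with the pointer to within about 0.5 mm in the side view, and it still met the pointer in the last picture.
- **Key:** The front edge had moved 3.0 px in the side image, which means about 0.13 rad. The fingertip height suggested up to about 0.15 rad. The vertical push read 6.3 to 7.6 N, against about 6 N expected at half travel. All three put the key inside the green band (0.08 to 0.18 rad) and well short of the bottom.
- **Sideways push:** There is also about 4.5 N sideways on the fingers, probably friction on the rubber pad.
- **Other items:** The mug's part of the picture is unchanged. The stapler was hidden behind the gripper in the last view, and I took no separate picture of the calculator. The gripper worked only over the station and met no unexpected force.

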